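# Clear the ticket printer's fault

## Robot

A 7-joint arm with a two-finger parallel gripper is mounted at the origin on a cart in front of the work surface, level with it; the furniture and walls round the work are solid. World frame = base frame: x ahead of the robot, y to its left, z up, the work surface at z = 0. Lengths are in m, angles in rad, forces in N, time in s.
With the tool pointing down it reaches from about 0.425 to 0.925 m from the base axis. Payload 6.8 kg.
Tool frame: the origin (TCP) lies at the very end of the fingers, on their centre line; the grasp point (between the pads) lies 19 mm behind it; z points along the fingers, y is the line along which they close (so a half turn about z gives the same grasp; the last joint's range is limited). The gripper opens to 85 mm and grips with 20 to 120 N. Pads are 22 mm wide; open, the fingers measure 114 mm over their backs; the gripper's body (76 mm by 85 mm) begins 54 mm behind the grasp point. The pads swing forward as they close: fully open they stand 13 mm farther back than shut.
Start: joints at [0.998, 0.477, 0.022, 1.555, -0.011, 1.109, -0.083], TCP at [0.303, -0.603, 0.231] pointing down, gripper open.
Joint ranges: [-2.96, 2.96], [-0.34, 2.1], [-1.41, 1.46], [0.24, 2.44], [-1.37, 4.51], [0.17, 1.92], [-2.96, 2.96]. Speed limits (rad/s): [2.39, 2.39, 3.14, 3.14, 3.14, 3.14, 3.14].

## Interface

Orientations are given as a unit quaternion [w, x, y, z].
In Python, from station import bot, optics gives the robot as it stands (bot), with the cameras (optics).
- The arm moves only by the tool nudge_tcp, called after "Call:" by a JSON object that holds its "method" and its "body", one argument or row to a line. Schema: {"type":"object","properties":{"ticks":{"type":"array","items":{"type":"object","properties":{"trans":{"type":"array","items":{"type":"number"},"minItems":3,"maxItems":3},"rz":{"type":"number"},"aperture":{"type":"number"}},"additionalProperties":false,"required":["aperture"]},"minItems":1,"maxItems":20},"force":{"type":"number"},"only":{"type":"string"},"quiet":{"type":"boolean"},"lines":{"type":"string"}},"required":["ticks"],"additionalProperties":false}. ticks is a list of rows, 1 to 20 of them, each an object with the fields trans (a list: dx, dy, dz in m), rz (a turn about the tool's z in rad), aperture (the opening from 0.0 (shut) to 1.0 (fully open)); a field left out counts as zero (the opening has to be given); each row shifts and turns the commanded pose from where the row before left it, along the tool's axes as they then stand; what a row does not reach is not made up. A row lasts 1/10 s, in which the tool goes at most 0.05 m and 0.15 rad, less where a joint would pass 70% of its speed; a pose out of reach is approached as far as the arm can. The fingers move at their own pace and stop on an object; force is the grip in N (left out, the last holds). Time passes only in rows, so rows that do not move let the fingers close. The tool returns the time, the measured TCP pose, the force, the opening and the grip force at its end. only (a regular expression) keeps the lines of the reply that match it, lines (a string "A,B") keeps lines A to B, and quiet returns only ok. Input that does not fit is refused with a message, and nothing moves.
- bot.get_obs(): the state, without advancing time (a new reading comes with each control period).
- optics.read_camera(name): name is "scene" or "top" or "wrist"; returns the picture (420x560x3 uint8, blue, green, red); there is no depth.
- optics.camera_info(name): a dict with "vertical_fov" (degrees; the focal length in pixels is half the picture's height over the tangent of half this angle, whatever the lens; pixels are square), "cx", "cy" (the principal point, pixels), "view" (4x4, takes a point from world to camera coordinates); the wrist camera has in their place "hand_eye" (4x4, takes a point from camera to tool coordinates, whose origin is the TCP and whose axes are the flange's). Camera axes: x right, y up, looking along -z (the intrinsics and any distortion apply to the point x, -y, -z); pixel columns grow to the right and rows downward; lengths in m; the calibration is good to about 2 mm. A picture is of the moment at which its call begins: read the wrist's pose just before it. camera_info takes no time and is no camera call.
- bot.hand_in(): hands the job in; it is judged then, once.
The state is a dict: "t": time; "q": joint angles; "joint_vel": joint speeds; "joint_torque": joint torques, N m; "eef_pos": TCP position; "tool_rot": TCP orientation; "contact_force": force on the tool from outside, world axes, zero at the start; "torque": the same for the moment, N m; "gripper_width": opening from 0.0 (shut) to 1.0 (fully open); "grasp_force": force on a finger pad.
Only numpy, scipy, OpenCV 4.12 (cv2) and the standard library are available. Lean on these libraries where they do the work, as an engineer would, in place of code of your own. Each camera call takes 0.05 s, during which the arm holds its last target. There are 200 camera calls.

## Task

The ticket printer on the pass has stalled: clear it with closed fingertips. Press the broad release key until the cover springs right open, push the cover down again until it latches shut by itself, and only then press the small round feed key right down and let it come back up. Lift or carry nothing, leave the printer where it stands, and do not disturb the other things on the counter.

Things in the scene. Friction and masses are not known exactly. Their poses are not given: they have to be found in the camera images.
- printer: charcoal ticket printer, loose on rubber feet (1.6 kg), 195 mm deep (x), 145 wide (y), 138 high. Origin: centre of its underside; x axis from its front (keys) to its back (cover hinge), y to the left of someone facing its front, z up. Its front 44 mm (x -98 to -54) is a key deck 128 mm high, 10 mm lower than the cover behind. A thin paper tail at the slot may be brushed.
- release_top (a point): centre of the top of the release key, the broad oblong grey key, 26 mm (x) by 34 mm (y), standing 5 mm above the deck on the right; at rest at (-76, -48, 133) mm in the printer's frame. Pressed down from above it draws a hook off the cover's striker pin.
- release_key (a joint): release key, m pressed straight down, 0 at rest to 0.005 at its stop. It frees the cover at about 0.003. Spring returned: about 1.3 N to start, 3 N at the stop. It also dips for a moment as the cover clicks shut.
- feed_top (a point): centre of the top of the feed key, the small round grey key, 18 mm across, standing 5 mm above the deck on the left; at rest at (-76, 46, 133) mm in the printer's frame.
- feed_key (a joint): feed key, m pressed straight down, 0 at rest to 0.0035 at its stop; spring returned, about 1.3 N to start and 3 N at the stop. Pressed counts from 0.0025.
- cover_front (a point): point on the mid-line of the cover's outer face, 17 mm behind its free front edge, the place to push: 125 mm in front of the hinge axis and 13 mm above it when shut, at (-35, 0, 138) mm in the printer's frame. Moves with the cover.
- cover_hinge (a point): middle of the cover's hinge axis, which lies along the printer's y at (90, 0, 125) mm in the printer's frame.
- cover (a joint): cover angle, rad: 0 shut to 0.7 fully open, front edge swinging up and back. Latched (0 to 0.01) at the start; once freed a soft spring lifts it open in about half a second and holds it, front edge then 225 mm above the counter. Pushed at cover_front onto its stop (1 N, at the end 2 to 4 N) it clicks under the hook and stays below 0.02; let go sooner, it springs up again.
- mug: white mug with a sprig pattern and a handle, 82 mm across, 91 mm high; loose, to be left alone. Origin: centre of its underside.
- spice_jar: small jar with a red cap, 45 mm across, 106 mm high; loose, to be left alone. Origin: centre of its underside.
- service_bell: chrome counter bell on a black base, 86 mm across, 65 mm high; loose, to be left alone. Origin: centre of its underside.
- kitchen_roll: upright kitchen roll, about 100 mm across, 228 mm high; loose, to be left alone. Origin: centre of its underside.
- spray_bottle: spray bottle with a black trigger head, 56 x 121 mm, 252 mm high; loose, to be left alone. Origin: centre of its underside.
- stapler: stapler, 36 x 130 mm, 44 mm high, near the printer's left side; loose, to be left alone. Origin: centre of its underside.
- masking_tape: flat roll of masking tape, 98 mm across, 25 mm high; loose, to be left alone. Origin: centre of its underside.
- pen: fat marker pen lying on the counter, 17 x 135 mm, 16 mm high, near the printer's right side; loose, to be left alone. Origin: centre of its underside.

How it is judged:
On the way, in this order (a step that is already met when the one before it is completed fails the run):
1. the release key has let the cover spring open (value of joint cover above 0.55 rad), for 0.1 s.
2. the cover is shut and latched, with the hand off it (value of joint cover below 0.02 rad and contact force between each of the arm, the fingers and cover below 0.2 N), for 0.2 s.
3. the feed key is pressed right down (value of joint feed_key above 0.0025 m and value of joint cover below 0.02 rad), for 0.05 s.
At the end, for the whole second after the job is handed in: The cover is latched shut (below 0.02 rad), both keys are back up (within 1 mm), and the printer stands at rest and upright within 25 mm of where it stood (value of joint cover below 0.02 rad and value of joint each of feed_key, release_key below 0.001 m and distance of printer from where it was at the start of the episode below 0.025 m and angle between printer's own z axis and vertical below 0.03 rad and linear speed of printer below 0.02 m/s); the robot touches nothing.
It fails at once if the feed key is pressed while the cover is open (value of joint feed_key above 0.0025 m and value of joint cover above 0.05 rad).
It fails at once if the printer is lifted, tipped or shoved: moved 25 mm or more, raised 8 mm or tilted 0.1 rad (not (distance of printer from where it was at the start of the episode below 0.025 m) or height (world z) of printer above 0.008 m or angle between printer's own z axis and vertical above 0.1 rad).
It fails at once if another thing on the counter is moved more than 15 mm or knocked over (distance of any of mug, spice_jar, service_bell, kitchen_roll, spray_bottle, stapler, masking_tape, pen from where it was at the start of the episode above 0.015 m or angle between any of mug, spice_jar, service_bell, kitchen_roll, spray_bottle, stapler, masking_tape, pen's own z axis and vertical above 0.3 rad).
It also fails if it takes over 54 s, if anything falls off the work surface, if the arm or the gripper's body presses on something with over 40 N, if the wrist force passes 120 N, or if a joint passes its speed limit or range.

## Working session

There is one attempt and no reset: what is moved stays moved. The work goes in short steps, Python scripts to look and compute and a tool call to move; the robot and the scene stay as the last step left them, time stands still between calls to the robot, and variables do not carry over. Pictures are saved under pics/ and viewed, at most 10 in all, crops included, and the job is handed in when it is done.

```bash
ls; mkdir -p pics; python3 - <<'E'
from station import bot, optics
import cv2
for n in("scene","top"):
    cv2.imwrite(f"pics/{n}0.png",optics.read_camera(n)); print(n,optics.camera_info(n))
print(optics.camera_info("wrist")); o=bot.get_obs(); print(o["t"],o["eef_pos"],o["tool_rot"])
E
```

```text
pics
station.py
scene {'vertical_fov': 51.739011153318955, 'cx': 288.75376266540377, 'cy': 207.86311151977088, 'view': array([[-0.59971178, -0.79995873, -0.02029312,  0.28481901],
       [ 0.45216831, -0.35968574,  0.81619238, -0.36876519],
       [-0.66021936,  0.48030428,  0.57742376, -0.59301911],
       [ 0.        ,  0.        ,  0.        ,  1.        ]])}
top {'vertical_fov': 45.37028565137747, 'cx': 277.96102945900844, 'cy': 208.5262032035569, 'view': array([[ 0.01943372, -0.99979832, -0.0050647 , -0.09070817],
       [ 0.99482114,  0.018831  ,  0.0998814 , -0.58027575],
       [-0.09976588, -0.00697954,  0.99498646, -1.18726874],
       [ 0.        ,  0.        ,  0.        ,  1.        ]])}
{'vertical_fov': 68.64133419637015, 'cx': 277.5945722883585, 'cy': 207.31466693266245, 'hand_eye': array([[-5.66026617e-05,  9.64433682e-01,  2.64324933e-01,
         6.63468735e-02],
       [ 9.99999227e-01, -2.73664056e-04,  1.21264932e-03,
         9.16283977e-04],
       [ 1.24185608e-03,  2.64324798e-01, -9.64432921e-01,
        -1.41321354e-01],
       [ 0.00000000e+00,  0.00000000e+00,  0.00000000e+00,
         1.00000000e+00]])}
0.1 [ 0.3023222  -0.6029328   0.23042367] [-7.71661699e-04  9.73113998e-01  2.30322580e-01 -2.48072457e-04]
```

View pics/top0.png

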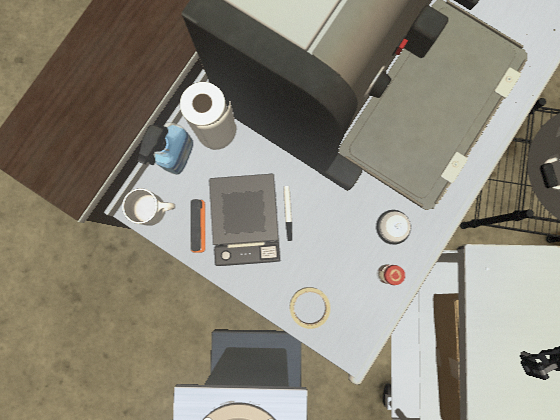

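View pics/scene0.png

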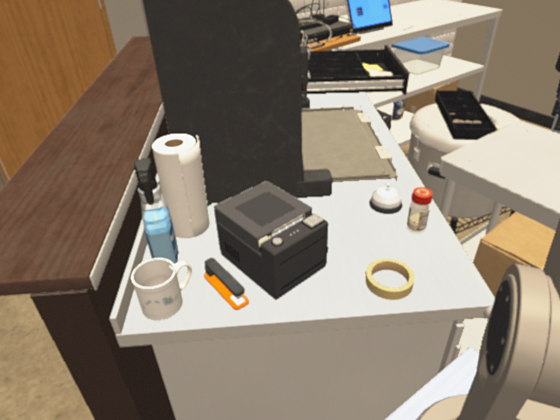

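The top view shows the printer at about (245,220), front towards the robot, with the release key near (268,253) and the feed key near (226,255). The stapler is at (198,226) and the pen at (289,213). I'll enlarge both views to get exact pixels.

```bash
python3 - <<'E'
import cv2,numpy as np
a=cv2.imread("pics/top0.png")[165:275,195:295]; b=cv2.imread("pics/scene0.png")[175:300,205:335]
f=lambda i:cv2.resize(i,(400,int(i.shape[0]*400/i.shape[1])),interpolation=cv2.INTER_CUBIC)
a=f(a);b=f(b);c=np.zeros((440,800,3),np.uint8);c[:a.shape[0],:400]=a;c[:b.shape[0],400:]=b
c=cv2.convertScaleAbs(c,alpha=1.5,beta=20)
cv2.imwrite("pics/c1.png",c)
E
```

```text
(no output)
```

View pics/c1.png

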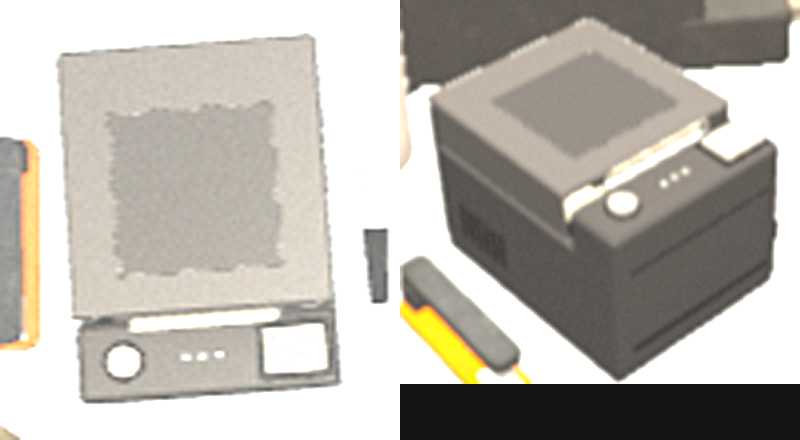

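The crop puts the feed key at (124,361) and the release key at (295,350) in the top view. In the scene view they are at (622,204) and (740,147). The cover corners are clear in both.

```bash
cat >h.py <<'E'
import numpy as np, cv2
from scipy.optimize import least_squares
def K(ci):
    f=210/np.tan(np.radians(ci["vertical_fov"]/2)); return np.array([[f,0,ci["cx"]],[0,f,ci["cy"]],[0,0,1]])
def P(ci): return K(ci)@np.diag([1,-1,-1])@ci["view"][:3]
def proj(M,X):
    p=np.c_[X,np.ones(len(X))]@M.T; return p[:,:2]/p[:,2:]
def local(p,yaw,X):
    c,s=np.cos(yaw),np.sin(yaw); return X@np.array([[c,s,0],[-s,c,0],[0,0,1]])+p
E
python3 - <<'E'
from station import bot, optics
from h import *
M={n:P(optics.camera_info(n)) for n in("top","scene")}
k=400/130
T=lambda u,v:((u+.5)/4-.5+195,(v+.5)/4-.5+165)
S=lambda u,v:((u-399.5)/k-.5+205,(v+.5)/k-.5+175)
feed=(T(124,361),S(622,204)); rel=(T(295,350),S(740,147))
bl=(T(60,56),S(433,98)); br=(T(313,37),S(588,18))
for n,(a,b) in dict(feed=feed,rel=rel,bl=bl,br=br).items():
    X=cv2.triangulatePoints(M["top"],M["scene"],np.array(a),np.array(b)).ravel();print(n,(X[:3]/X[3]).round(4))
Y=np.array([[-76,46,133],[-76,-48,133],[97.5,72.5,138],[97.5,-72.5,138]])/1e3
U=[feed,rel,bl,br]
def r(p):
    X=local(p[:3],p[3],Y); return np.r_[(proj(M["top"],X)-[u[0] for u in U]).ravel(),(proj(M["scene"],X)-[u[1] for u in U]).ravel()]
s=least_squares(r,[.6,-.0,0,0],x_scale=.01);print(s.x.round(4),s.fun.round(1))
def r2(p): return r([p[0],p[1],0,p[2]])
s=least_squares(r2,[.6,-.0,0],x_scale=.01);print(s.x.round(4),s.fun.round(1))
p=[s.x[0],s.x[1],0];print(local(p,s.x[2],np.array([[-.076,.046,.133],[-.076,-.048,.133],[-.035,0,.138]])).round(4))
# other objects rough (top, z guess)
from numpy.linalg import solve
for n,u,z in [("jar",(392,273),.106),("tape",(310,308),.025),("bell",(394,226),.03),("pen",(289,213),.01),("roll",(203,103),.228),("bottle",(152,140),.25),("stapler",(198,226),.04),("monitorcorner",(355,175),.2),("machinecorner",(190,20),.4)]:
    m=M["top"];A=np.array([m[0,:2]-u[0]*m[2,:2],m[1,:2]-u[1]*m[2,:2]]);b=-np.array([m[0,2]-u[0]*m[2,2],m[1,2]-u[1]*m[2,2]])*z-np.array([m[0,3]-u[0]*m[2,3],m[1,3]-u[1]*m[2,3]])
    print(n,solve(A,b).round(3))
E
```

```text
feed [0.4667 0.032  0.1316]
rel [ 0.4732 -0.0631  0.1265]
bl [0.634  0.0711 0.1357]
br [ 0.6477 -0.0678  0.1385]
[ 0.5447 -0.0078 -0.0028  0.0898] [ 0.7  1.1  0.6  0.8 -0.1 -0.1  1.7  0.1  0.4  0.9 -2.1 -1.5 -2.4  0.1
  1.   0.6]
[ 0.5436 -0.0073  0.0892] [ 0.3  1.5  0.3  1.3 -0.5  0.2  1.5  0.4  0.4  0.1 -1.9 -2.2 -2.6 -0.7
  1.  -0.2]
[[ 0.4638  0.0317  0.133 ]
 [ 0.4722 -0.0619  0.133 ]
 [ 0.5088 -0.0104  0.138 ]]
jar [ 0.434 -0.338]
tape [ 0.346 -0.16 ]
bell [ 0.545 -0.36 ]
pen [ 0.573 -0.107]
roll [0.778 0.078]
bottle [0.693 0.174]
stapler [0.535 0.111]
monitorcorner [ 0.638 -0.24 ]
machinecorner [0.872 0.078]
```

Residuals are within about 2 px and the triangulated heights agree with the text (0.132, 0.127, 0.136 and 0.139). First I'll traverse above everything with the fingers closing, then turn so the camera and hand body sit sideways, clear of the rising cover.

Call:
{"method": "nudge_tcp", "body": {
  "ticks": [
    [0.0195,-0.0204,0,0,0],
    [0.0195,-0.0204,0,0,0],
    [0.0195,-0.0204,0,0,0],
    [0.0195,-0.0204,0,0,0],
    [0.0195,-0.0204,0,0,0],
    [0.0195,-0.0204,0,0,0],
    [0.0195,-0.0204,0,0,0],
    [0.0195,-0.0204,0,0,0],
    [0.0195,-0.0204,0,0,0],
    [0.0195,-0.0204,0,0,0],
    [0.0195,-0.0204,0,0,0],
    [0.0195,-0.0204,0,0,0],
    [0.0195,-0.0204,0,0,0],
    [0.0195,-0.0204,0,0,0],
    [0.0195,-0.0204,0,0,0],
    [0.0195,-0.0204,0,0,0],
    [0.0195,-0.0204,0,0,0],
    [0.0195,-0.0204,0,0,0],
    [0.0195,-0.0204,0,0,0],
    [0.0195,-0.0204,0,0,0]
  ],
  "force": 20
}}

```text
refused: ticks[0]: [0.0195, -0.0204, 0, 0, 0] is not of type 'object' (schema: type "object"). Nothing was moved.
```

Wrong form. The message asks for a list of objects, one for each row, so I'll send the same numbers that way.

Call:
{"method": "nudge_tcp", "body": {
  "ticks": [
    {"trans":[0.0195,-0.0204,0],"aperture":0},
    {"trans":[0.0195,-0.0204,0],"aperture":0},
    {"trans":[0.0195,-0.0204,0],"aperture":0},
    {"trans":[0.0195,-0.0204,0],"aperture":0},
    {"trans":[0.0195,-0.0204,0],"aperture":0},
    {"trans":[0.0195,-0.0204,0],"aperture":0},
    {"trans":[0.0195,-0.0204,0],"aperture":0},
    {"trans":[0.0195,-0.0204,0],"aperture":0},
    {"trans":[0.0195,-0.0204,0],"aperture":0},
    {"trans":[0.0195,-0.0204,0],"aperture":0},
    {"trans":[0.0195,-0.0204,0],"aperture":0},
    {"trans":[0.0195,-0.0204,0],"aperture":0},
    {"trans":[0.0195,-0.0204,0],"aperture":0},
    {"trans":[0.0195,-0.0204,0],"aperture":0},
    {"trans":[0.0195,-0.0204,0],"aperture":0},
    {"trans":[0.0195,-0.0204,0],"aperture":0},
    {"trans":[0.0195,-0.0204,0],"aperture":0},
    {"trans":[0.0195,-0.0204,0],"aperture":0},
    {"trans":[0.0195,-0.0204,0],"aperture":0},
    {"trans":[0.0195,-0.0204,0],"aperture":0}
  ],
  "force": 20
}}

```text
t: 2.1
eef_pos: [0.4682, -0.0628, 0.2311]
tool_rot: [-0.0, 0.973, 0.23, -0.0]
contact_force: [0.4, -0.4, -0.1]
gripper_width: -0.001
grasp_force: 0.0
```

Call:
{"method": "nudge_tcp", "body": {
  "ticks": [
    {"rz":-0.12,"aperture":0},
    {"rz":-0.12,"aperture":0},
    {"rz":-0.12,"aperture":0},
    {"rz":-0.12,"aperture":0},
    {"rz":-0.12,"aperture":0},
    {"rz":-0.12,"aperture":0},
    {"rz":-0.12,"aperture":0},
    {"rz":-0.12,"aperture":0},
    {"rz":-0.12,"aperture":0},
    {"rz":-0.11,"aperture":0},
    {"aperture":0},
    {"aperture":0}
  ]
}}

```text
t: 3.3
eef_pos: [0.4681, -0.0639, 0.2311]
tool_rot: [-0.0, 0.678, 0.735, -0.0]
contact_force: [0.8, 1.3, 0.2]
gripper_width: -0.002
grasp_force: 0.0
```

```bash
python3 - <<'E'
from station import bot, optics
import cv2
from h import *
from scipy.spatial.transform import Rotation as R
o=bot.get_obs();im=optics.read_camera("wrist");ci=optics.camera_info("wrist")
cv2.imwrite("pics/w1.png",im)
q=o["tool_rot"];A=np.eye(4);A[:3,:3]=R.from_quat(np.r_[q[1:],q[0]]).as_matrix();A[:3,3]=o["eef_pos"]
ci["view"]=np.linalg.inv(A@ci["hand_eye"]);M=P(ci)
print(o["t"],A.round(4),o["q"],o["contact_force"])
print(proj(M,local([.5436,-.0073,0],.0892,np.array([[-.076,.046,.133],[-.076,-.048,.133],[-.0975,.0725,.128],[-.052,.0725,.138],[-.052,-.0725,.138]]))).round(1))
E
```

```text
3.3 [[-8.080e-02  9.967e-01 -4.000e-04  4.681e-01]
 [ 9.967e-01  8.080e-02  1.000e-04 -6.390e-02]
 [ 1.000e-04 -4.000e-04 -1.000e+00  2.311e-01]
 [ 0.000e+00  0.000e+00  0.000e+00  1.000e+00]] [ 0.40706399  0.17409601 -0.44678653  1.99853808  0.0896732   0.98803188
 -0.00241785] [0.79138436 1.34296996 0.16986787]
[[282.7  80.6]
 [283.2 205.8]
 [252.5  42.3]
 [317.6  37.9]
 [313.  236.4]]
```

View pics/w1.png

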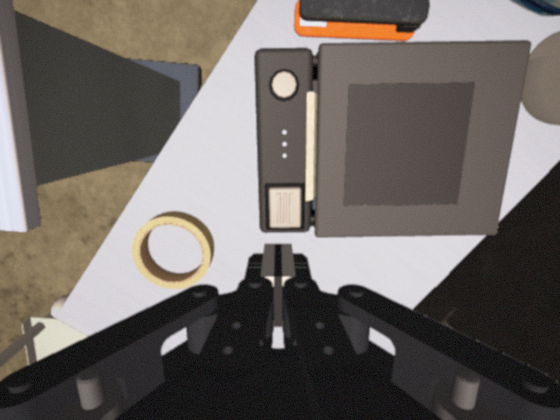

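The keys appear at (284,84) feed and (285,207) release, within 1.5–3.5 px of prediction. That moves feed to about (0.465, 0.029) and release to about (0.473, -0.0635), so the tool is already over the release key. I'll press it now.

Call:
{"method": "nudge_tcp", "body": {
  "ticks": [
    {"trans":[0,0.002,0.02],"aperture":0},
    {"trans":[0,0,0.02],"aperture":0},
    {"trans":[0,0,0.02],"aperture":0},
    {"trans":[0,0,0.02],"aperture":0},
    {"trans":[0,0,0.014],"aperture":0},
    {"aperture":0},
    {"aperture":0}
  ]
}}

```text
t: 4.05
eef_pos: [0.4704, -0.0636, 0.1375]
tool_rot: [-0.0, 0.677, 0.736, -0.0]
contact_force: [-0.1, -0.6, -0.1]
gripper_width: -0.001
grasp_force: 0.0
```

Call:
{"method": "nudge_tcp", "body": {
  "ticks": [
    {"trans":[0,0,0.0015],"aperture":0},
    {"trans":[0,0,0.0015],"aperture":0},
    {"trans":[0,0,0.0015],"aperture":0},
    {"trans":[0,0,0.0015],"aperture":0},
    {"trans":[0,0,0.0015],"aperture":0},
    {"aperture":0},
    {"aperture":0},
    {"aperture":0},
    {"aperture":0},
    {"aperture":0},
    {"aperture":0}
  ]
}}

```text
t: 5.15
eef_pos: [0.4704, -0.0637, 0.1298]
tool_rot: [0.0, 0.677, 0.736, 0.0]
contact_force: [1.0, -0.4, 0.7]
gripper_width: 0.001
grasp_force: 0.5
```

```bash
python3 - <<'E'
from station import bot, optics
import cv2
cv2.imwrite("pics/s2.png",optics.read_camera("scene"))
E
```

```text
(no output)
```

View pics/s2.png

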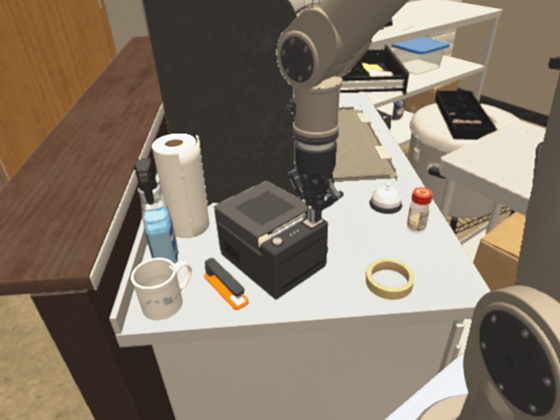

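The cover is still shut: its top face at (263,205) hasn't moved, with the tip on the key at (312,222). I'll press deeper in small steps.

Call:
{"method": "nudge_tcp", "body": {
  "ticks": [
    {"trans":[0,0,0.001],"aperture":0},
    {"trans":[0,0,0.001],"aperture":0},
    {"aperture":0},
    {"aperture":0},
    {"aperture":0}
  ]
}}

```text
t: 5.7
eef_pos: [0.4704, -0.0637, 0.1281]
tool_rot: [0.0, 0.677, 0.736, 0.0]
contact_force: [-0.9, 0.2, 5.8]
gripper_width: -0.001
grasp_force: 2.1
```

Call:
{"method": "nudge_tcp", "body": {
  "ticks": [
    {"trans":[0,0,0.001],"aperture":0},
    {"aperture":0},
    {"aperture":0},
    {"aperture":0},
    {"aperture":0}
  ]
}}

```text
t: 6.2
eef_pos: [0.4704, -0.0637, 0.128]
tool_rot: [0.0, 0.677, 0.736, -0.0]
contact_force: [-5.6, 0.0, 17.2]
gripper_width: 0.001
grasp_force: 7.5
```

```bash
python3 - <<'E'
from station import bot, optics
import cv2
a=optics.read_camera("scene");b=cv2.imread("pics/s2.png");print((cv2.absdiff(a,b)[150:260,200:300].max(2)>40).sum())
E
```

```text
1724
```

The cover has moved, so I'll back off towards the robot, lift and look.

Call:
{"method": "nudge_tcp", "body": {
  "ticks": [
    {"trans":[0,0,-0.003],"aperture":0},
    {"trans":[0,0,-0.005],"aperture":0},
    {"trans":[0,-0.005,-0.015],"aperture":0},
    {"trans":[0,-0.005,-0.03],"aperture":0},
    {"trans":[0,-0.005,-0.03],"aperture":0},
    {"trans":[0,0,-0.03],"aperture":0},
    {"trans":[0,0,-0.03],"aperture":0},
    {"trans":[0,0,-0.03],"aperture":0},
    {"aperture":0},
    {"aperture":0}
  ]
}}

```text
t: 7.25
eef_pos: [0.4552, -0.065, 0.2998]
tool_rot: [0.0, 0.677, 0.736, -0.0]
contact_force: [-0.8, -0.8, 0.2]
gripper_width: -0.002
grasp_force: 0.0
```

```bash
python3 - <<'E'
from station import bot, optics
import cv2,numpy as np
b=cv2.resize(optics.read_camera("scene")[130:320,140:380],(480,380));a=optics.read_camera("top");a=cv2.resize(a[150:300,180:305],(320,380))
cv2.imwrite("pics/s3.png",cv2.convertScaleAbs(np.hstack([b,a]),alpha=1.4,beta=15))
E
```

```text
(no output)
```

View pics/s3.png

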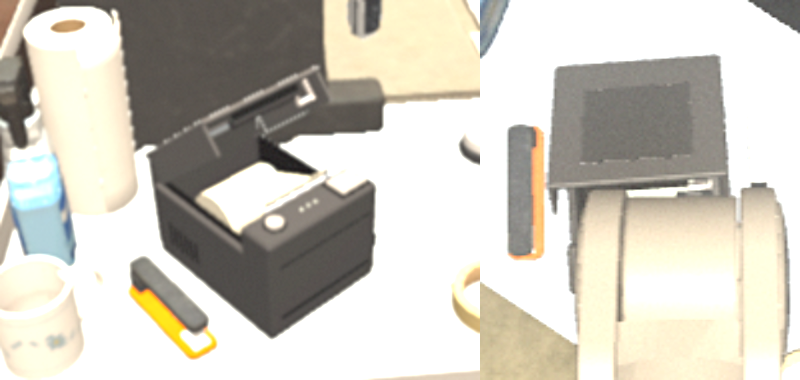

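The cover stands fully open. The feed key is at crop (274,222), which is scene pixel (277,241), so the printer hasn't moved. Next I'll go above the cover and push it down along its arc.

Call:
{"method": "nudge_tcp", "body": {
  "ticks": [
    {"trans":[0.0097,0.0218,0],"aperture":0},
    {"trans":[0.0097,0.0218,0],"aperture":0},
    {"trans":[0.0097,0.0218,0],"aperture":0},
    {"trans":[0.0097,0.0218,0],"aperture":0},
    {"trans":[0.0097,0.0218,0],"aperture":0},
    {"trans":[0,0,0.025],"aperture":0},
    {"trans":[0,0,0.025],"aperture":0},
    {"trans":[0,0,0.015],"aperture":0},
    {"trans":[0,0,0.01],"aperture":0},
    {"trans":[0,0,0.008],"aperture":0},
    {"aperture":0}
  ]
}}

```text
t: 8.45
eef_pos: [0.5595, -0.0076, 0.2161]
tool_rot: [-0.0, 0.677, 0.736, -0.0]
contact_force: [0.2, -1.4, 0.4]
gripper_width: 0.003
grasp_force: 0.0
```

Call:
{"method": "nudge_tcp", "body": {
  "ticks": [
    {"trans":[0,-0.0055,0.007],"aperture":0},
    {"trans":[0,-0.0055,0.007],"aperture":0},
    {"trans":[0,-0.0055,0.007],"aperture":0},
    {"trans":[0,-0.004,0.0073],"aperture":0},
    {"trans":[0,-0.004,0.0073],"aperture":0},
    {"trans":[0,-0.004,0.0073],"aperture":0},
    {"aperture":0}
  ]
}}

```text
t: 9.15
eef_pos: [0.5302, -0.0101, 0.1727]
tool_rot: [-0.001, 0.677, 0.736, -0.001]
contact_force: [-0.7, 0.4, 0.3]
gripper_width: 0.004
grasp_force: 0.1
```

Call:
{"method": "nudge_tcp", "body": {
  "ticks": [
    {"trans":[0,-0.0035,0.006],"aperture":0},
    {"trans":[0,-0.0035,0.006],"aperture":0},
    {"trans":[0,-0.0035,0.006],"aperture":0},
    {"trans":[0,-0.003,0.005],"aperture":0},
    {"trans":[0,-0.003,0.005],"aperture":0},
    {"trans":[0,-0.002,0.0035],"aperture":0},
    {"aperture":0},
    {"aperture":0}
  ]
}}

```text
t: 9.95
eef_pos: [0.5125, -0.0115, 0.1421]
tool_rot: [-0.0, 0.677, 0.736, -0.001]
contact_force: [-0.0, -0.0, 0.2]
gripper_width: 0.001
grasp_force: 0.0
```

Call:
{"method": "nudge_tcp", "body": {
  "ticks": [
    {"trans":[0,0,0.002],"aperture":0},
    {"trans":[0,0,0.002],"aperture":0},
    {"trans":[0,0,0.001],"aperture":0},
    {"aperture":0},
    {"aperture":0},
    {"aperture":0}
  ]
}}

```text
t: 10.55
eef_pos: [0.513, -0.0115, 0.1375]
tool_rot: [0.0, 0.677, 0.736, -0.0]
contact_force: [-2.0, -1.1, 4.3]
gripper_width: -0.001
grasp_force: 2.1
```

Call:
{"method": "nudge_tcp", "body": {
  "ticks": [
    {"trans":[0,0,0.001],"aperture":0},
    {"trans":[0,0,0.0005],"aperture":0},
    {"aperture":0},
    {"aperture":0},
    {"aperture":0}
  ]
}}

```text
t: 11.05
eef_pos: [0.513, -0.0115, 0.1366]
tool_rot: [0.0, 0.677, 0.736, -0.0]
contact_force: [-4.1, -1.5, 10.8]
gripper_width: 0.004
grasp_force: 5.3
```

It's on its stop with over 10 N. I'll lift off and check the latch.

Call:
{"method": "nudge_tcp", "body": {
  "ticks": [
    {"trans":[0,0,-0.003],"aperture":0},
    {"trans":[0,0,-0.005],"aperture":0},
    {"trans":[0,0,-0.02],"aperture":0},
    {"trans":[0,0,-0.03],"aperture":0},
    {"trans":[0,0,-0.03],"aperture":0},
    {"trans":[0,0,-0.03],"aperture":0},
    {"aperture":0},
    {"aperture":0},
    {"aperture":0}
  ]
}}

```text
t: 11.95
eef_pos: [0.5124, -0.0116, 0.2529]
tool_rot: [-0.001, 0.677, 0.736, -0.001]
contact_force: [-0.4, 0.7, -0.1]
gripper_width: 0.002
grasp_force: 0.0
```

```bash
python3 - <<'E'
from station import bot, optics
import cv2,numpy as np
b=cv2.resize(optics.read_camera("scene")[130:320,140:380],(400,380));a=optics.read_camera("wrist");a=cv2.resize(a,(400,300));a=cv2.copyMakeBorder(a,0,80,0,0,0)
cv2.imwrite("pics/s4.png",cv2.convertScaleAbs(np.hstack([b,a]),alpha=1.4,beta=15))
E
```

```text
(no output)
```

View pics/s4.png

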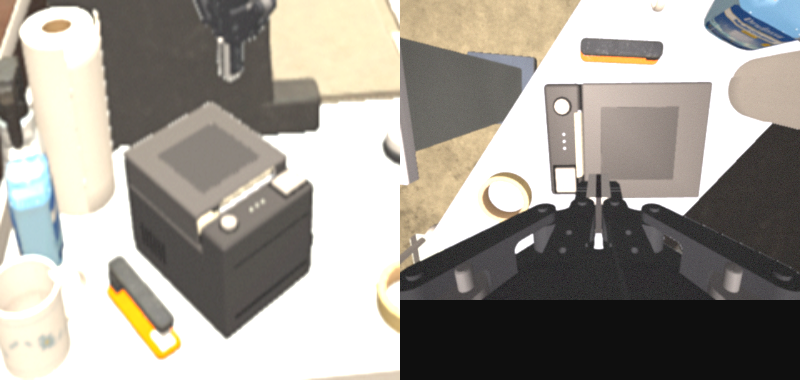

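The cover is shut flush and stays down, and the feed key is at wrist (163,106)·1.4 = (228,148). I'll check that against the pose.

```bash
python3 - <<'E'
from station import bot, optics
import cv2
from h import *
from scipy.spatial.transform import Rotation as R
o=bot.get_obs();ci=optics.camera_info("wrist");im=optics.read_camera("wrist")
q=o["tool_rot"];A=np.eye(4);A[:3,:3]=R.from_quat(np.r_[q[1:],q[0]]).as_matrix();A[:3,3]=o["eef_pos"]
ci["view"]=np.linalg.inv(A@ci["hand_eye"]);M=P(ci)
g=cv2.cvtColor(im,6)[125:172,205:252];_,b=cv2.threshold(g,0,255,cv2.THRESH_OTSU)
n,l,st,c=cv2.connectedComponentsWithStats(b);i=l[23,23];u=c[i]+[205,125];print(u,st[i])
f=lambda X:proj(M,np.array([[*X,.133]]))[0]-u
s=least_squares(f,[.465,.03]).x; print(s, A[:2,:2].T@(s-A[:2,3]))
E
```

```text
[226.04848485 148.9030303 ] [ 11  14  21  21 330]
[0.46509243 0.02990761] [ 0.04525551 -0.04362991]
```

Call:
{"method": "nudge_tcp", "body": {
  "ticks": [
    {"trans":[0.015,-0.015,0],"aperture":0},
    {"trans":[0.015,-0.015,0],"aperture":0},
    {"trans":[0.0152,-0.0151,0],"aperture":0},
    {"trans":[0,0,0.03],"aperture":0},
    {"trans":[0,0,0.03],"aperture":0},
    {"trans":[0,0,0.03],"aperture":0},
    {"trans":[0,0,0.02],"aperture":0},
    {"trans":[0,0,0.005],"aperture":0},
    {"aperture":0},
    {"aperture":0}
  ]
}}

```text
t: 13.1
eef_pos: [0.465, 0.03, 0.1397]
tool_rot: [0.0, 0.677, 0.736, 0.0]
contact_force: [0.3, 0.4, 0.9]
gripper_width: 0.001
grasp_force: 0.0
```

Call:
{"method": "nudge_tcp", "body": {
  "ticks": [
    {"trans":[0,0,0.002],"aperture":0},
    {"trans":[0,0,0.002],"aperture":0},
    {"trans":[0,0,0.002],"aperture":0},
    {"trans":[0,0,0.001],"aperture":0},
    {"aperture":0},
    {"aperture":0},
    {"aperture":0}
  ]
}}

```text
t: 13.8
eef_pos: [0.4646, 0.0298, 0.1321]
tool_rot: [0.0, 0.677, 0.736, 0.0]
contact_force: [0.4, 0.2, 1.8]
gripper_width: -0.001
grasp_force: 0.8
```

Call:
{"method": "nudge_tcp", "body": {
  "ticks": [
    {"trans":[0,0,0.001],"aperture":0},
    {"aperture":0},
    {"aperture":0},
    {"aperture":0}
  ]
}}

```text
t: 14.2
eef_pos: [0.4646, 0.0298, 0.131]
tool_rot: [0.0, 0.677, 0.736, 0.0]
contact_force: [1.2, -0.4, 2.1]
gripper_width: -0.002
grasp_force: 1.1
```

Call:
{"method": "nudge_tcp", "body": {
  "ticks": [
    {"trans":[0,0,0.001],"aperture":0},
    {"aperture":0},
    {"aperture":0},
    {"aperture":0}
  ]
}}

```text
t: 14.6
eef_pos: [0.4646, 0.0298, 0.13]
tool_rot: [0.0, 0.677, 0.736, 0.0]
contact_force: [1.2, -0.6, 2.4]
gripper_width: -0.003
grasp_force: 1.3
```

Call:
{"method": "nudge_tcp", "body": {
  "ticks": [
    {"trans":[0,0,0.001],"aperture":0},
    {"aperture":0},
    {"aperture":0},
    {"aperture":0}
  ]
}}

```text
t: 15.0
eef_pos: [0.4646, 0.0298, 0.1295]
tool_rot: [0.0, 0.677, 0.736, 0.0]
contact_force: [0.2, -1.6, 8.2]
gripper_width: -0.0
grasp_force: 4.5
```

The feed key is on its stop at 8 N. I'll lift clear and check.

Call:
{"method": "nudge_tcp", "body": {
  "ticks": [
    {"aperture":0},
    {"trans":[0,0,-0.003],"aperture":0},
    {"trans":[0,0,-0.005],"aperture":0},
    {"trans":[0,0,-0.02],"aperture":0},
    {"trans":[0,0,-0.03],"aperture":0},
    {"trans":[0,0,-0.03],"aperture":0},
    {"trans":[0,0,-0.03],"aperture":0},
    {"aperture":0},
    {"aperture":0},
    {"aperture":0},
    {"aperture":0}
  ]
}}

```text
t: 16.1
eef_pos: [0.4634, 0.0297, 0.2456]
tool_rot: [-0.001, 0.677, 0.736, -0.001]
contact_force: [-0.8, -1.4, 0.2]
gripper_width: 0.002
grasp_force: 0.0
```

```bash
python3 - <<'E'
from station import bot, optics
import cv2,numpy as np
b=cv2.resize(optics.read_camera("scene")[130:320,140:430],(580,380))
cv2.imwrite("pics/s5.png",cv2.convertScaleAbs(b,alpha=1.4,beta=15))
E
```

```text
(no output)
```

View pics/s5.png

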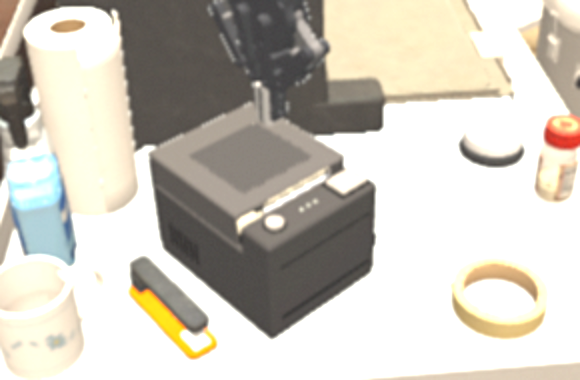

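The cover is shut, both keys are up at (275,223) and (346,185), nothing else has moved and the hand is clear.

```bash
python3 -c "
from station import bot, optics
print(bot.hand_in())"
```

```text
the job is handed in; nothing more can be done
None
```

I handed the job in at about 16 s: the release key opened the cover, I pushed it down until it latched, then pressed the feed key to its stop and let it come back up, with no visible movement of the printer or anything else; no verdict was returned.

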